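# Push a slide holder home under a spring clip

## Task

Press the clip station's long press bar down with one fingertip so that the clip's jaw lifts, and while holding it down push the T-shaped slide holder with the other fingertip along the track, under the jaw, until its crossbar is fully home against the ends of the two rails. Only then let the press bar go so that the jaw clamps the holder. Do not grasp or lift anything, and leave the loose things beside the station where they are.

Things in the scene. Friction and masses are not known exactly. Their poses are not given: they have to be found in the camera images.
- station: Fixed aluminium clip station. Origin: on the bench under the track's centre line; +x: the way the holder is pushed; +y: towards the press bar. Base plate 6 mm thick, x -152..+48, y -45..+85 mm. Two rails at y = -29..-20 and +20..+29, x -30..+40, tops at z = 20. Hinge shaft along x at y = 38, z = 16, radius 3.5, on lugs at x = -141 and -13 (tops z = 22.5).
- home (a point): Point on the base plate's top (6 mm over the bench) on the centre line at the rear ends of the rails, station x = -30 mm; axes as the station's. The holder is home when its origin is here.
- clip (a joint): Angle of the sprung clip (rad): 0 = released, the jaw foot (station x +8..+22, on the track's centre) 1.5 mm over the base plate, blocking the holder; 0.30 = press bar down on its stop, foot about 11 mm up. The jaw clears the holder above 0.16; resting on it it reads about 0.13. It springs back when let go: 3 N at the bar's middle starts it, 6 N holds it fully down.
- press_bar: Steel press bar with a smooth black low-friction top (friction about 0.2), 4 mm thick, 112 mm long (station x -133..-22), station y about 42 to 78; turns with joint clip, one piece with the jaw. Origin: on the shaft axis (station x = 0, y = 38, z = 16 mm). Released, its top slopes up outwards by 0.30 rad; fully down it is level, 14 mm over the bench. A fingertip can slide along it.
- press_point (a point): Middle of the press bar's top, 22 mm from the shaft axis; about 20.5 mm over the bench when released, 14 mm when fully down. Moves with the bar.
- holder: Loose grey T-shaped slide holder, 100 g, flat on the base plate, its nose already between the rails. Plate 62 (x) x 37 (y) x 6 mm with a flush steel coupon; at the rear a crossbar 10 (x) x 60 (y) x 18 mm, top 24 mm over the bench. Origin: underside, middle of the crossbar's front face; the face to push is at x = -10 mm; +x points to the nose. Starts 30 to 50 mm short of home.
- test_ring: Bystander: white silicone ring 34 mm across, 8 mm high, to the right of the station. Origin: centre of its underside.
- clip_block: Bystander: white moulded block 44 x 30 x 24 mm, to the right of the station. Origin: centre of its underside.
- cutter: Bystander: flush cutter with red handles, 52 x 125 x 11 mm, lying to the left of the station. Origin: centre of its underside.
Not all that is in view belongs to the job. Of the things that look like the holder, the smallest one is meant.

How it is judged:
On the way, in this order (a step that is already met when the one before it is completed fails the run):
1. a fingertip holds the press bar down with the jaw lifted, the holder still short of the jaw (value of joint clip above 0.17 rad and contact force between the fingers and press_bar above 0.5 N and x of holder in the frame of home below -0.02 m), for 0.2 s.
2. the holder is fully home while a fingertip still holds the press bar down (value of joint clip above 0.155 rad and contact force between the fingers and press_bar above 0.5 N and x of holder in the frame of home above -0.004 m), for 0.1 s.
At the end, for the whole second after the job is handed in: The holder lies flat in the track within 4 mm of fully home against the rail ends, square to the track within 0.08 rad and at rest; the clip is let go with its jaw resting on the holder (clip angle 0.10 to 0.155 rad) (x of holder in the frame of home between -0.004 and 0.004 m and z of holder in the frame of home below 0.003 m and angle between the x axis of holder and the x axis of station, either way round below 0.08 rad and value of joint clip between 0.1 and 0.155 rad and linear speed of holder below 0.01 m/s); the robot touches nothing.
It fails at once if the holder is lifted more than 12 mm off the station or tipped (z of holder in the frame of station above 0.018 m or angle between holder's own z axis and vertical above 0.3 rad).
It fails at once if a loose thing beside the station is moved more than 25 mm (distance of any of test_ring, clip_block, cutter from where it was at the start of the episode above 0.025 m).
It also fails if it takes over 58 s, if anything falls off the work surface, if the arm or the gripper's body presses on something with over 40 N, if the wrist force passes 120 N, or if a joint passes its speed limit or range.

## Robot

A 6-joint arm with a two-finger parallel gripper is mounted at the origin on a cart in front of the work surface, level with it; the furniture and walls round the work are solid. World frame = base frame: x ahead of the robot, y to its left, z up, the work surface at z = 0. Lengths are in m, angles in rad, forces in N, time in s.
With the tool pointing down it reaches from about 0.25 to 0.725 m from the base axis. Payload 4 kg.
Tool frame: the origin (TCP) lies on the centre line of the jaws, within the pads' length; the fingertips stand ahead of it and the grasp point (between the pads) lies 11 mm behind it (bot.tip_extent is the z of the fingertips in the tool frame, in m); z points along the fingers, y is the direction in which the jaws open and shut (so a half turn about z gives the same grasp; the last joint's range is limited). The gripper opens to 85 mm and grips with 20 to 120 N. Pads are 22 mm wide; open, the fingers measure 114 mm over their backs; the gripper's body (76 mm by 85 mm) begins 54 mm behind the grasp point. The pads swing forward as they close: fully open they stand 13 mm farther back than shut.
Start: joints at [1.163, 0.241, 0.005, 1.335, 0, 1.571], TCP at [0.198, 0.459, 0.204] pointing down, gripper open.
Joint ranges: [-2.72, 2.72], [-1.05, 1.87], [-1.09, 1.28], [-1.99, 2.15], [-1.42, 1.44], [-3.14, 3.14]. Speed limits (rad/s): [2.79, 2.79, 3.14, 3.14, 3.14, 3.14].

## Interface

Orientations are given as a unit quaternion [x, y, z, w].
In Python, from workcell import bot gives the robot as it stands.
- The arm moves only by the shell command python3 -m jog 'ROWS'. ROWS is JSON, a list that holds one entry, the list of rows, each a list of 7 numbers: the shift along the world's x, y, z in m, then the turn, a rotation vector about the world's x, y, z in degrees, then the closure in counts, from 0 (fully open) to 255 (shut). In form: [[[tx, ty, tz, ax, ay, az, fingers], ...]]. A call has 1 to 10 rows; each row is the pose to reach, as a shift and turn from the pose commanded when the call began; what a row does not reach only later rows make up. A row lasts 1/12 s, in which the tool goes at most 41.7 mm and 7.16 degrees, less where a joint would pass 70% of its speed; a pose out of reach is approached as far as the arm can. A call with a gripper value outside its range is refused whole. The fingers move at their own pace and stop on an object; the grip force is fixed at half the most. Time passes only in rows, so rows that repeat a pose let the fingers close. It gives the time, the measured TCP pose, the force and the opening at its end, in the units of the state.
- bot.get_obs(): the state, without advancing time (a new reading comes with each control period).
- bot.camera(name): name is "side" or "top"; returns the picture (480x640x3 uint8, blue, green, red); there is no depth.
- bot.camera_model(name): a dict with "K" (3x3 intrinsics, pixels), "T" (4x4, takes a point from camera to world coordinates). Camera axes: x right, y down, z forward; pixel columns grow to the right and rows downward; lengths in m; the calibration is good to about 2 mm. A picture is of the moment at which its call begins. camera_model takes no time and is no camera call.
- bot.job_done(): hands the job in, once; it reports no verdict.
The state is a dict: "clock": time; "joint_pos": joint angles; "joint_vel": joint speeds; "tau": joint torques, N m; "eef_pos": TCP position; "tool_rot": TCP orientation; "ft_force": force on the tool from outside, world axes, zero at the start; "ft_torque": the same for the moment, N m; "grip_width": finger opening in m.
Only numpy, scipy, OpenCV 4.12 (cv2) and the standard library are available. Lean on these libraries where they do the work, as an engineer would, in place of code of your own. Each camera call takes 0.05 s, during which the arm holds its last target. There are 200 camera calls.

## Working session

There is one attempt and no reset: what is moved stays moved. The work goes in short steps, Python scripts to look and compute and a shell command to move; the robot and the scene stay as the last step left them, time stands still between calls to the robot, and variables do not carry over. Pictures are saved under pics/ and viewed, about 8 in all and at most 12, crops included, and the job is handed in when it is done.

```bash
mkdir -p pics
python3 - <<'E'
from workcell import bot
import cv2,numpy as np
for n in("top","side"):
    cv2.imwrite(f"pics/{n}0.png",bot.camera(n)); m=bot.camera_model(n); print(n,np.round(m["K"],1).tolist(),np.round(m["T"],4).tolist())
o=bot.get_obs(); print(o["eef_pos"],o["tool_rot"],o["grip_width"],o["clock"],bot.tip_extent)
E
```

```text
top [[461.5, 0.0, 322.7], [0.0, 461.5, 234.5], [0.0, 0.0, 1.0]] [[0.0218, -0.9968, 0.0767, 0.5178], [-0.9994, -0.0239, -0.0265, 0.041], [0.0282, -0.0761, -0.9967, 0.8899], [0.0, 0.0, 0.0, 1.0]]
side [[555.9, 0.0, 326.0], [0.0, 555.9, 245.4], [0.0, 0.0, 1.0]] [[0.9986, 0.0219, -0.0481, 0.6385], [0.0518, -0.5848, 0.8095, -0.6493], [-0.0104, -0.8109, -0.5851, 0.5663], [0.0, 0.0, 0.0, 1.0]]
[0.19803095 0.45844156 0.20278371] [ 2.02486963e-01  9.79284486e-01 -9.39715387e-04 -2.07845202e-04] 0.08545154729772049 0.1 0.008
```

View pics/top0.png

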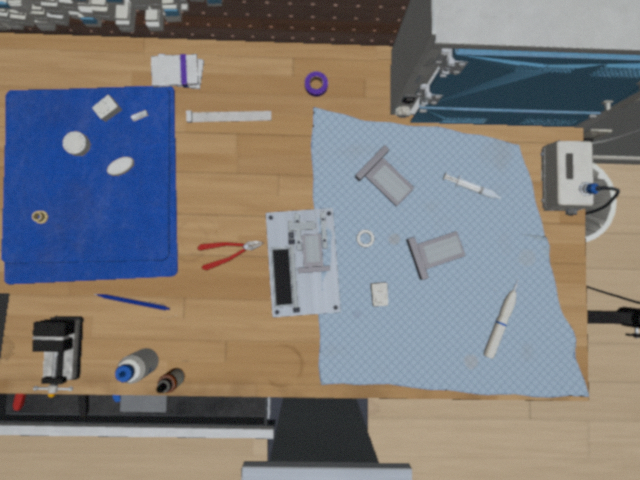

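View pics/side0.png

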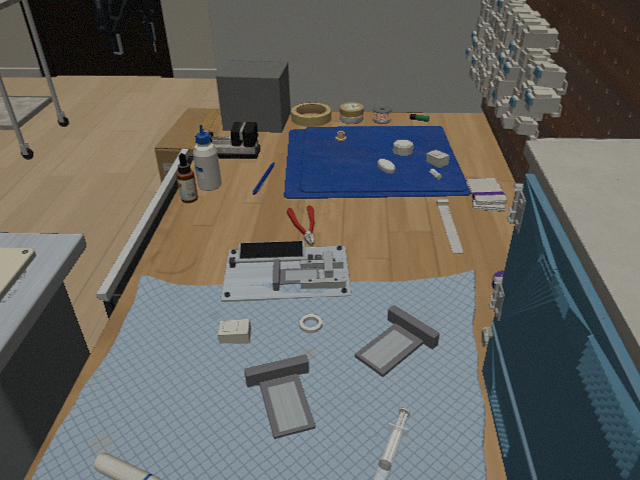

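The top view shows three T-shaped candidates: one in the station at about (313,252), one loose at (387,175), and one loose at (436,255). The one in the station is the smallest and has its nose between the rails, so it is my choice. The ring is at (366,238), the block at (380,294) and the cutter at (230,252). I'll check this in a close crop and measure the station.

```bash
cat > h.py <<'E'
from workcell import bot
import cv2,numpy as np
def ray(n,uv,z):
    m=bot.camera_model(n);K,T=np.array(m["K"]),np.array(m["T"])
    d=T[:3,:3]@np.linalg.solve(K,[uv[0],uv[1],1.]);c=T[:3,3]
    return c+d*(z-c[2])/d[2]
def proj(n,p):
    m=bot.camera_model(n);K,T=np.array(m["K"]),np.array(m["T"])
    q=K@(T[:3,:3].T@(np.array(p)-T[:3,3]));return q[:2]/q[2]
def rotang():
    from scipy.spatial.transform import Rotation as R
    return R.from_quat(bot.get_obs()["tool_rot"]).as_matrix()
E
python3 - <<'E'
from h import *
t=cv2.imread("pics/top0.png");s=cv2.imread("pics/side0.png")
a=cv2.resize(t[200:325,255:350],None,fx=4.7,fy=4.7,interpolation=cv2.INTER_CUBIC)
b=cv2.resize(s[230:310,215:360],None,fx=2.4,fy=2.4,interpolation=cv2.INTER_CUBIC)
c=np.zeros((600,800,3),np.uint8);c[:a.shape[0],:a.shape[1]]=a;c[:b.shape[0],450:450+b.shape[1]]=b
cv2.imwrite("pics/crop0.png",c)
# base plate mask: light, low saturation
hsv=cv2.cvtColor(t,cv2.COLOR_BGR2HSV);roi=np.zeros(t.shape[:2],np.uint8);roi[203:322,262:346]=1
m=((hsv[...,1]<45)&(hsv[...,2]>140)&(roi>0)).astype(np.uint8)
m=cv2.morphologyEx(m,cv2.MORPH_OPEN,np.ones((3,3)))
c=max(cv2.findContours(m,0,2)[0],key=cv2.contourArea)
r=cv2.minAreaRect(c);B=cv2.boxPoints(r);print(r)
for p in B:print(p,ray("top",p,.006).round(4))
bl=((hsv[...,2]<60)&(roi>0)).astype(np.uint8)
c=max(cv2.findContours(bl,0,2)[0],key=cv2.contourArea);r=cv2.minAreaRect(c);print(r)
for p in cv2.boxPoints(r):print(p,ray("top",p,.022).round(4))
E
```

```text
((302.7532958984375, 261.98089599609375), (106.45197296142578, 69.50045013427734), 85.68397521972656)
[264.09595 211.52109] [0.6275 0.1311 0.006 ]
[333.3993  206.29062] [ 0.641 -0.002  0.006]
[341.41064 312.4407 ] [ 0.4383 -0.0213  0.006 ]
[272.1073  317.67117] [0.426  0.1096 0.006 ]
((282.0309753417969, 276.4646301269531), (53.21520233154297, 13.968989372253418), 86.18592071533203)
[273.29202 250.38055] [0.5526 0.1099 0.022 ]
[287.23007 249.45135] [0.5549 0.0839 0.022 ]
[290.76993 302.5487 ] [0.4562 0.0746 0.022 ]
[276.83188 303.4779 ] [0.454  0.1004 0.022 ]
```

View pics/crop0.png

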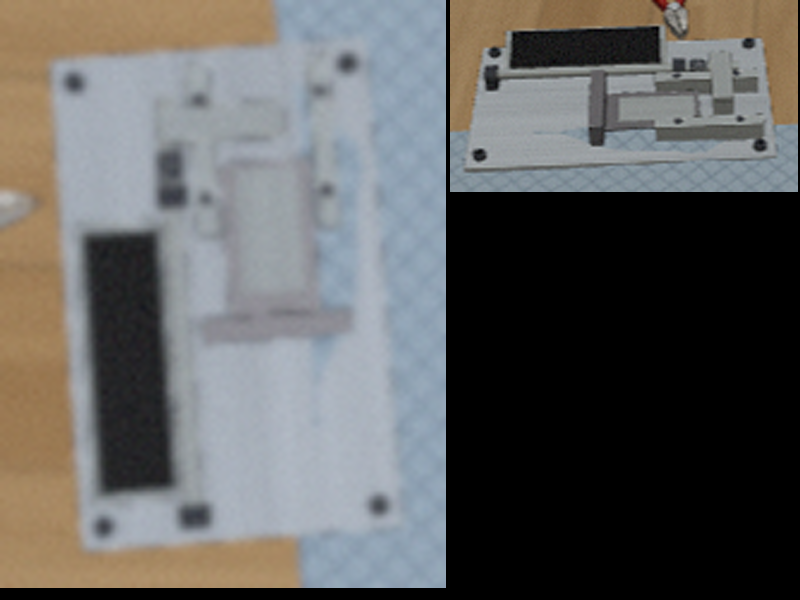

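Crop confirms: the grey T in the station, nose between the rails, crossbar at about (314,269); black press bar on the left, jaw ahead of the nose. Station axes turn about +0.098 rad from world. Now the numbers.

```bash
cat >> h.py <<'E'
TH=0.098;O=np.array([.5869,.0396]);RS=np.array([[np.cos(TH),-np.sin(TH)],[np.sin(TH),np.cos(TH)]])
def w2s(p):return RS.T@(np.array(p)[:2]-O)
def s2w(p):return O+RS@np.array(p)
E
python3 - <<'E'
from h import *
f=lambda cx,cy:(255+(cx+.5)/4.7-.5,200+(cy+.5)/4.7-.5)
for q in[(205,330),(352,318),(278,335),(278,314)]:print("top crossbar",q,(w2s(ray("top",f(*q),.024))*1e3).round(1))
g=lambda cx,cy:(215+(cx-450+.5)/2.4-.5,230+(cy+.5)/2.4-.5)
for q in[(590,72),(604,72),(589,128),(604,128)]:print("side bar top",q,(w2s(ray("side",g(*q),.024))*1e3).round(1))
for q in[(-110,30),(-51,30)]:print(q,s2w(np.array(q)/1e3).round(4))
print("bottle",ray("top",(130,368),0.1),ray("side",(207,188),0),ray("side",(203,128),.15), proj("top",[.2,.46,.25]),proj("side",[.2,.46,.25]))
print([a for a in dir(bot) if a[0]!='_'],np.degrees(np.arctan2(*rotang()[[1,0],1])))
E
```

```text
top crossbar (205, 330) [-67.1  29.3]
top crossbar (352, 318) [-66.8 -29.4]
top crossbar (278, 335) [-71.3   0.5]
top crossbar (278, 314) [-63.   -0.1]
side bar top (590, 72) [-74.1  26.2]
side bar top (604, 72) [-64.7  25.6]
side bar top (589, 128) [-73.  -32.8]
side bar top (604, 128) [-63.4 -33.3]
(-110, 30) [0.4745 0.0587]
(-51, 30) [0.5332 0.0645]
bottle [0.34867321 0.33517986 0.1       ] [0.33875628 0.32504012 0.        ] [0.36160017 0.28286392 0.15      ] [-17.35693162 506.92286316] [136.17472035  43.09569873]
['Unreachable', 'camera', 'camera_model', 'get_obs', 'job_done', 'tip_extent'] 66.63513519359948
```

Push face is at station x ≈ -73 mm (holder 33 mm short of home). The plan is to set the finger opening to about 45 mm. One tip then goes on the bar at y ≈ 60 and the other on the centre line behind the crossbar, with the tool at station (-100, 30).

```bash
python3 -m jog '[[[0,0,0.04,0,0,0,120],[0,0,0.08,0,0,0,120],[0.03,-0.03,0.1,0,0,7,120],[0.055,-0.06,0.1,0,0,14,120],[0.08,-0.09,0.1,0,0,21,120],[0.105,-0.12,0.1,0,0,29,120],[0.13,-0.15,0.1,0,0,29,120],[0.15,-0.185,0.1,0,0,29,120],[0.17,-0.22,0.1,0,0,29,120],[0.19,-0.255,0.1,0,0,29,120]]]'
python3 -m jog '[[[0.02,-0.03,0,0,0,0,120],[0.04,-0.06,0,0,0,0,120],[0.06,-0.09,0,0,0,0,120],[0.08,-0.12,0,0,0,0,120],[0.096,-0.144,0,0,0,0,120],[0.096,-0.144,-0.04,0,0,0,120],[0.096,-0.144,-0.08,0,0,0,120],[0.096,-0.144,-0.12,0,0,0,120],[0.096,-0.144,-0.16,0,0,0,120],[0.096,-0.144,-0.16,0,0,0,120]]]'
python3 - <<'E'
from h import *
R=rotang();o=bot.get_obs();print(bot.tip_extent,R.round(3).tolist(),np.degrees(np.arctan2(R[1,1],R[0,1])),w2s(o["eef_pos"]),o["ft_force"])
E
```

```text
clock: 0.93
eef_pos: [0.3848, 0.209, 0.3032]
tool_rot: [-0.049, 0.999, -0.0, -0.0]
ft_force: [1.2, 1.2, -0.1]
grip_width: 0.0452
clock: 1.77
eef_pos: [0.4722, 0.0655, 0.1347]
tool_rot: [-0.049, 0.999, -0.001, -0.009]
ft_force: [-2.4, 0.1, -1.2]
grip_width: 0.0452
0.008 [[-0.995, -0.098, -0.019], [-0.098, 0.995, -0.003], [0.019, -0.001, -1.0]] 95.61094770634523 [-0.11162007  0.03701377] [-2.37189907  0.10804027 -1.2172448 ]
```

```bash
python3 -m jog '[[[0,0,-0.03,0,0,0,120],[0,0,-0.06,0,0,0,120],[0,0,-0.09,0,0,0,120],[0,0,-0.09,0,0,0,120],[0,0,-0.09,0,0,0,120],[0,0,-0.09,0,0,0,120]]]'
python3 - <<'E'
from h import *
R=rotang();o=bot.get_obs();print(bot.tip_extent,R[:,2].round(3),np.degrees(np.arctan2(R[1,1],R[0,1])),w2s(o["eef_pos"]),o["ft_force"])
t=bot.camera("top");s=bot.camera("side")
a=cv2.resize(t[190:330,250:360],None,fx=3.4,fy=3.4,interpolation=2);b=cv2.resize(s[200:310,205:365],None,fx=2.6,fy=2.6,interpolation=2)
c=np.zeros((600,800,3),np.uint8);c[:a.shape[0],:a.shape[1]]=a;c[:b.shape[0],380:380+b.shape[1]]=b
cv2.imwrite("pics/c1.png",c)
E
```

```text
clock: 2.27
eef_pos: [0.4824, 0.0672, 0.056]
tool_rot: [-0.049, 0.999, 0.0, 0.002]
ft_force: [-0.6, 0.3, 0.4]
grip_width: 0.0451
0.008 [ 0.003  0.    -1.   ] 95.64222671505597 [-0.10134583  0.03770808] [-0.64159954  0.28280416  0.41855443]
```

View pics/c1.png

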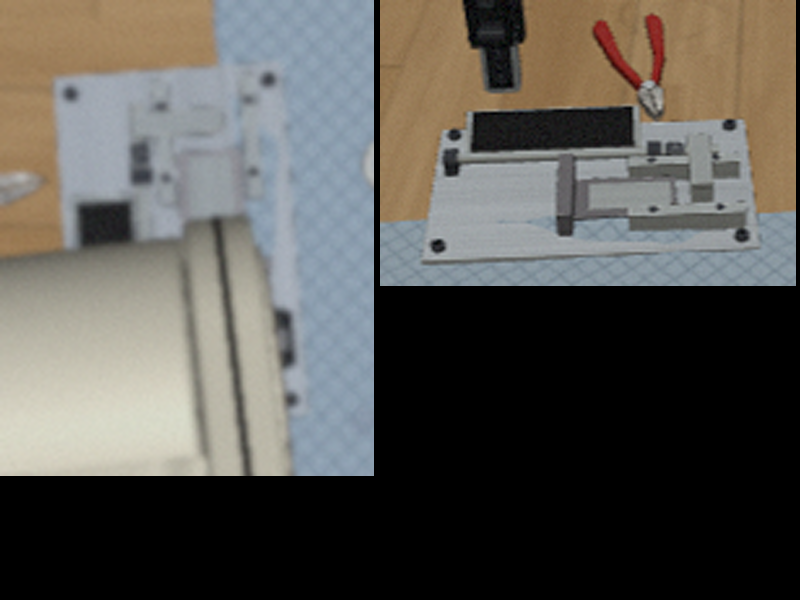

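The side view shows the near finger tip above and behind the crossbar, at about (251,234) full-frame. The tool is at station y 37.7 and needs about -7.7 mm. I'll get the tip height from that pixel.

Run:
```python
from h import *
for uv in[(251.2,233.8),(247,234.5),(256,233)]:
  for z in(.03,.04,.05,.06):print(uv,z,(w2s(ray("side",uv,z))*1e3).round(1))
print(s2w([-.1,.030]),bot.get_obs()["eef_pos"])
```

```text
(251.2, 233.8) 0.03 [-112.9   93.5]
(251.2, 233.8) 0.04 [-111.1   78.9]
(251.2, 233.8) 0.05 [-109.3   64.3]
(251.2, 233.8) 0.06 [-107.5   49.7]
(247, 234.5) 0.03 [-120.    91.9]
(247, 234.5) 0.04 [-118.    77.3]
(247, 234.5) 0.05 [-116.1   62.7]
(247, 234.5) 0.06 [-114.1   48.1]
(256, 233) 0.03 [-104.9   95.4]
(256, 233) 0.04 [-103.3   80.8]
(256, 233) 0.05 [-101.6   66.1]
(256, 233) 0.06 [-99.9  51.5]
[0.48444452 0.05967173] [0.48281862 0.06725702 0.05634015]
```

Run:
```python
from h import *
o=bot.get_obs();print(o["eef_pos"],o["grip_width"],o["joint_pos"])
s=bot.camera("side")
for n,y in(("near",.0377-.030),("tcp",.0377),("far",.0377+.030)):
  p=proj("side",[*s2w([-.101,y]),.056]);print(n,p);cv2.circle(s,tuple(int(v) for v in p.round()),2,(0,0,255),-1)
cv2.imwrite("pics/c2.png",cv2.resize(s[60:320,120:440],None,fx=2.3,fy=2.3,interpolation=2))
```

```text
[0.48281862 0.06725702 0.05634015] 0.04533616444604992 [ 1.38412797e-01  3.31034676e-01 -2.80869454e-01  9.53878867e-01
 -3.93244915e-06  3.99827498e-02]
near [253.95159184 251.12626354]
tcp [255.06080461 239.97561646]
far [256.11077776 229.42049082]
```

View pics/c2.png

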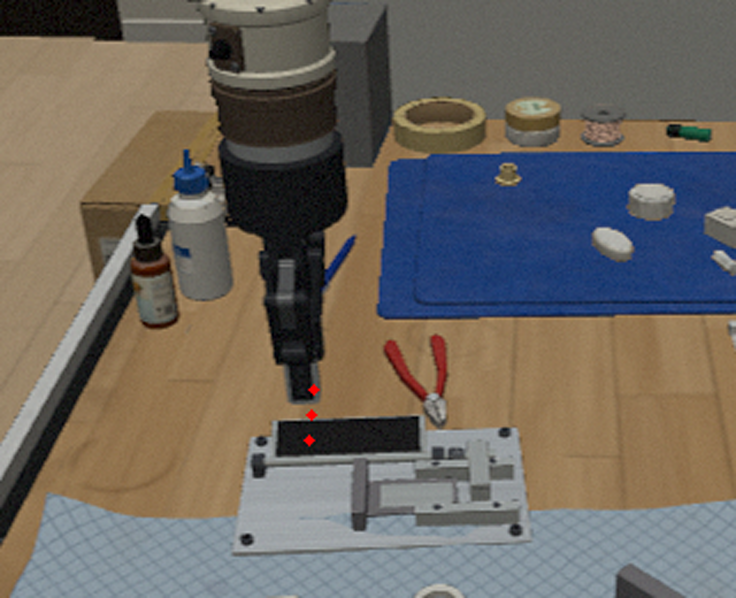

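The imaged tip sits about 20 px above where the TCP projects, so either the height or the y reading disagrees. I'll correct y, go down slightly, and look again in both views before any contact.

```bash
python3 -m jog '[[[0.0015,-0.0077,0,0,0,0,120],[0.0015,-0.0077,-0.01,0,0,0,120],[0.0015,-0.0077,-0.012,0,0,0,120],[0.0015,-0.0077,-0.012,0,0,0,120]]]'
python3 - <<'E'
from h import *
o=bot.get_obs();print(o["eef_pos"],w2s(o["eef_pos"]))
t=bot.camera("top");s=bot.camera("side")
for n,im in(("top",t),("side",s)):
  for y in(-.03,0,.03):
    p=proj(n,[*s2w(w2s(o["eef_pos"])+[0,y]),o["eef_pos"][2]-.008]);print(n,p.round(1))
    if n=="side":cv2.circle(im,tuple(int(v) for v in p.round()),1,(0,0,255),-1)
c=np.zeros((600,800,3),np.uint8)
a=cv2.resize(t[190:480,200:400],None,fx=2,fy=2,interpolation=2);b=cv2.resize(s[120:310,215:345],None,fx=3,fy=3,interpolation=2)
c[:a.shape[0],:a.shape[1]]=a;c[:b.shape[0],405:405+b.shape[1]]=b
cv2.imwrite("pics/c3.png",c)
E
```

```text
clock: 2.75
eef_pos: [0.4808, 0.0588, 0.0406]
tool_rot: [-0.049, 0.999, -0.0, -0.001]
ft_force: [-0.1, -0.2, -0.2]
grip_width: 0.0452
[0.48079245 0.0587979  0.04064437] [-0.10372005  0.02948769]
top [315.7 288.4]
top [299.5 289.7]
top [283.2 290.9]
side [253.2 266.3]
side [254.3 254.9]
side [255.4 244. ]
```

View pics/c3.png

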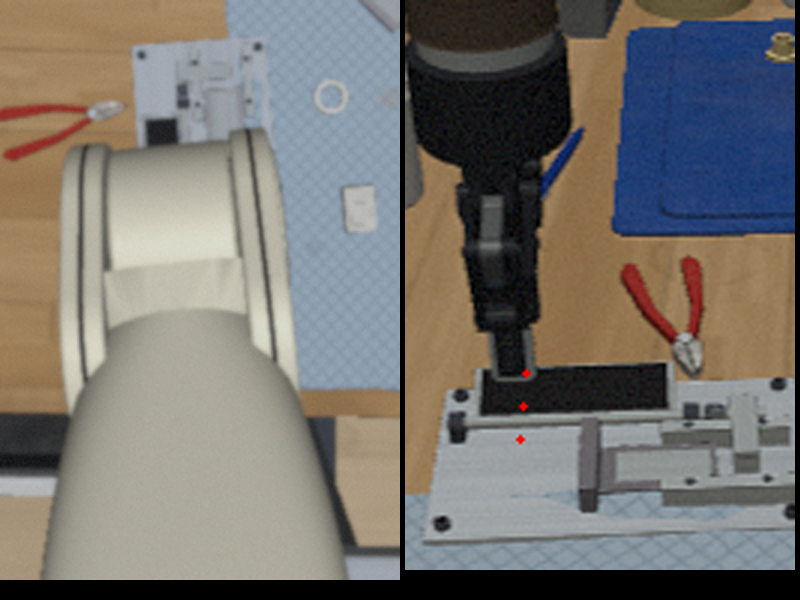

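Arm y agrees in the top view, so only the height is in doubt. I'll feel for the bar in small steps.

```bash
for i in 1; do python3 -m jog '[[[0,0,-0.003,0,0,0,120],[0,0,-0.006,0,0,0,120],[0,0,-0.008,0,0,0,120],[0,0,-0.008,0,0,0,120]]]'; done
python3 -m jog '[[[0,0,-0.002,0,0,0,120],[0,0,-0.004,0,0,0,120],[0,0,-0.004,0,0,0,120],[0,0,-0.004,0,0,0,120]]]'
```

```text
clock: 3.18
eef_pos: [0.4813, 0.0592, 0.033]
tool_rot: [-0.049, 0.999, -0.0, -0.001]
ft_force: [-0.9, 1.6, -0.0]
grip_width: 0.0452
clock: 3.52
eef_pos: [0.4817, 0.0592, 0.0295]
tool_rot: [-0.049, 0.999, 0.0, -0.0]
ft_force: [0.4, 0.2, 0.3]
grip_width: 0.0448
```

```bash
python3 -m jog '[[[0,0,-0.002,0,0,0,120],[0,0,-0.004,0,0,0,120],[0,0,-0.004,0,0,0,120],[0,0,-0.004,0,0,0,120]]]'
python3 - <<'E'
from h import *
o=bot.get_obs();print(o["eef_pos"],w2s(o["eef_pos"]),o["ft_force"])
s=bot.camera("side")
cv2.imwrite("pics/c4.png",cv2.resize(s[150:310,205:365],None,fx=3.7,fy=3.7,interpolation=2))
E
```

```text
clock: 3.85
eef_pos: [0.4817, 0.0591, 0.0254]
tool_rot: [-0.049, 0.999, -0.0, -0.0]
ft_force: [-0.1, -0.4, -0.6]
grip_width: 0.0454
[0.48165541 0.05914651 0.025418  ] [-0.10282712  0.02975019] [-0.07331008 -0.38231175 -0.6313263 ]
```

View pics/c4.png

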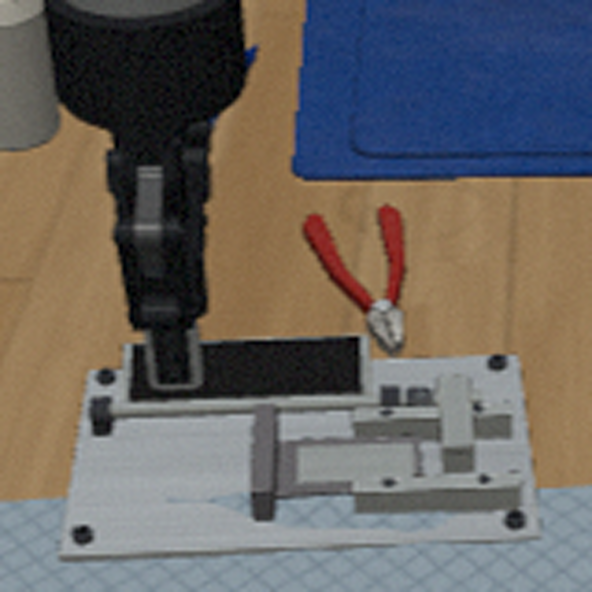

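No contact at TCP z 25 mm. The tip in the picture (252,255) still looks 3-4 cm high, so I'll keep feeling down slowly.

```bash
python3 -m jog '[[[0,0,-0.002,0,0,0,120],[0,0,-0.004,0,0,0,120],[0,0,-0.004,0,0,0,120],[0,0,-0.004,0,0,0,120]]]'
python3 -m jog '[[[0,0,-0.001,0,0,0,120],[0,0,-0.003,0,0,0,120],[0,0,-0.003,0,0,0,120],[0,0,-0.003,0,0,0,120]]]'
```

```text
clock: 4.23
eef_pos: [0.4816, 0.0591, 0.0214]
tool_rot: [-0.049, 0.999, -0.0, -0.0]
ft_force: [-0.3, -0.0, -0.2]
grip_width: 0.0453
clock: 4.57
eef_pos: [0.4817, 0.0592, 0.0184]
tool_rot: [-0.049, 0.999, -0.0, -0.0]
ft_force: [-0.1, 0.5, -0.1]
grip_width: 0.0454
```

```bash
python3 -m jog '[[[0,0,-0.002,0,0,0,120],[0,0,-0.004,0,0,0,120],[0,0,-0.004,0,0,0,120],[0,0,-0.004,0,0,0,120]]]'
python3 -m jog '[[[0,0,-0.002,0,0,0,120],[0,0,-0.004,0,0,0,120],[0,0,-0.004,0,0,0,120],[0,0,-0.004,0,0,0,120]]]'
python3 - <<'E'
from h import *
o=bot.get_obs();print(o["eef_pos"],w2s(o["eef_pos"]),o["ft_force"],o["tau"])
s=bot.camera("side")
cv2.imwrite("pics/c5.png",cv2.resize(s[150:310,205:365],None,fx=3.7,fy=3.7,interpolation=2))
E
```

```text
clock: 4.9
eef_pos: [0.4816, 0.0592, 0.0144]
tool_rot: [-0.049, 0.999, -0.0, -0.0]
ft_force: [-0.2, 0.5, 0.3]
grip_width: 0.0453
clock: 5.23
eef_pos: [0.4816, 0.0592, 0.0104]
tool_rot: [-0.049, 0.999, 0.0, -0.0]
ft_force: [-0.3, -0.1, -0.3]
grip_width: 0.0452
[0.48164508 0.05918074 0.01042089] [-0.10283405  0.02978527] [-0.33865593 -0.06287689 -0.30126526] [-2.86680815e-04 -3.86728942e+01  1.96347624e+01 -1.15498321e-02
 -2.25263402e-04 -8.56873186e-06]
```

View pics/c5.png

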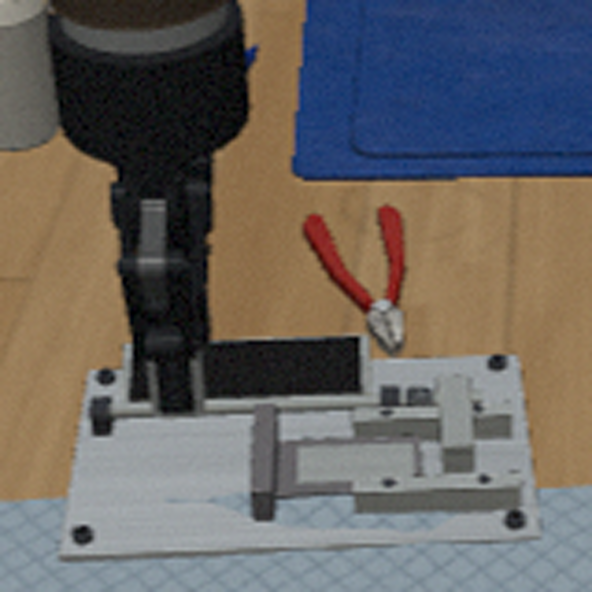

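The finger is now clearly in front of the bar in the picture, and there is no contact. So the picture is right and the reported height is low. I'll get the true tip height by ray.

Run:
```python
from h import *
s=cv2.imread("pics/c5.png")
for uv in[(251.5,261.2)]:
  for z in(.02,.03,.04,.05):print(z,(w2s(ray("side",uv,z))*1e3).round(1))
```

```text
0.02 [-109.3   29.6]
0.03 [-107.6   16.4]
0.04 [-105.9    3.2]
0.05 [-104.2  -10. ]
```

```bash
python3 -m jog '[[[0,0,-0.002,0,0,0,120],[0,0,-0.004,0,0,0,120],[0,0,-0.006,0,0,0,120],[0,0,-0.008,0,0,0,120],[0,0,-0.008,0,0,0,120],[0,0,-0.008,0,0,0,120]]]'
python3 -m jog '[[[0,0,-0.002,0,0,0,120],[0,0,-0.004,0,0,0,120],[0,0,-0.004,0,0,0,120],[0,0,-0.004,0,0,0,120]]]'
python3 -m jog '[[[0,0,-0.002,0,0,0,120],[0,0,-0.004,0,0,0,120],[0,0,-0.004,0,0,0,120],[0,0,-0.004,0,0,0,120]]]'
```

```text
clock: 5.78
eef_pos: [0.4816, 0.0591, 0.0024]
tool_rot: [-0.049, 0.999, -0.0, -0.0]
ft_force: [-0.3, -0.3, -0.6]
grip_width: 0.0454
clock: 6.12
eef_pos: [0.4817, 0.0592, -0.0016]
tool_rot: [-0.049, 0.999, -0.0, -0.0]
ft_force: [-0.8, -0.1, 0.4]
grip_width: 0.0451
clock: 6.45
eef_pos: [0.4817, 0.0592, -0.0056]
tool_rot: [-0.049, 0.999, -0.0, -0.0]
ft_force: [0.7, -0.8, -0.5]
grip_width: 0.0454
```

```bash
python3 -m jog '[[[0,0,-0.002,0,0,0,120],[0,0,-0.003,0,0,0,120],[0,0,-0.003,0,0,0,120],[0,0,-0.003,0,0,0,120]]]'
python3 -m jog '[[[0,0,-0.002,0,0,0,120],[0,0,-0.003,0,0,0,120],[0,0,-0.003,0,0,0,120],[0,0,-0.003,0,0,0,120]]]'
python3 - <<'E'
from h import *
o=bot.get_obs();print(o["eef_pos"],w2s(o["eef_pos"]),o["ft_force"])
s=bot.camera("side")
cv2.imwrite("pics/c6.png",cv2.resize(s[190:310,215:350],None,fx=4.4,fy=4.4,interpolation=2))
E
```

```text
clock: 6.78
eef_pos: [0.4818, 0.0592, -0.0085]
tool_rot: [-0.049, 0.999, 0.0, -0.0]
ft_force: [0.7, 0.7, -0.7]
grip_width: 0.0453
clock: 7.12
eef_pos: [0.4822, 0.0594, -0.0111]
tool_rot: [-0.049, 0.999, 0.0, 0.0]
ft_force: [-0.2, 0.7, 3.5]
grip_width: 0.045
[ 0.48222978  0.05937396 -0.01107724] [-0.10223325  0.02992035] [-0.20717424  0.6559551   3.5090782 ]
```

View pics/c6.png

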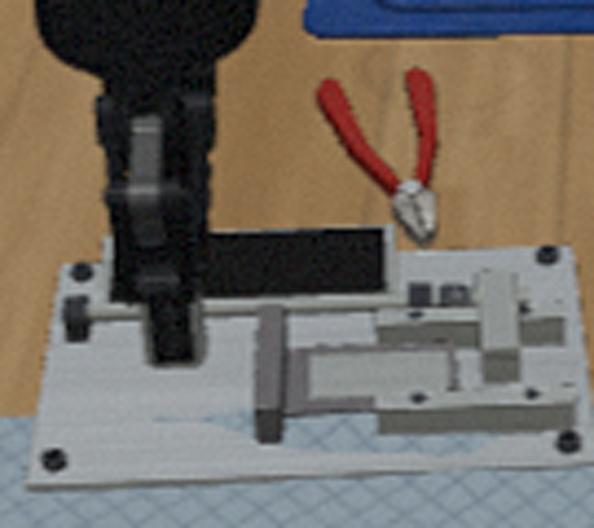

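Contact: 3.5 N at reported z -11 mm, so the reported height is about 3 cm low. The near finger stands on the centre line behind the crossbar (crop 172,365; crossbar at 270,370). Now pressing down.

```bash
python3 -m jog '[[[0,0,-0.001,0,0,0,120],[0,0,-0.002,0,0,0,120],[0,0,-0.003,0,0,0,120],[0,0,-0.003,0,0,0,120]]]'
python3 -m jog '[[[0,0,-0.001,0,0,0,120],[0,0,-0.002,0,0,0,120],[0,0,-0.002,0,0,0,120],[0,0,-0.002,0,0,0,120]]]'
```

```text
clock: 7.5
eef_pos: [0.4822, 0.0596, -0.0142]
tool_rot: [-0.049, 0.999, 0.0, 0.0]
ft_force: [-0.7, 1.5, 5.0]
grip_width: 0.0452
clock: 7.83
eef_pos: [0.4822, 0.0595, -0.0159]
tool_rot: [-0.049, 0.999, 0.0, 0.0]
ft_force: [-0.9, 1.6, 6.7]
grip_width: 0.0453
```

```bash
python3 -m jog '[[[0,0,-0.001,0,0,0,120],[0,0,-0.001,0,0,0,120],[0,0,-0.001,0,0,0,120]]]'
python3 -m jog '[[[0,0,-0.001,0,0,0,120],[0,0,-0.001,0,0,0,120],[0,0,-0.001,0,0,0,120],[0,0,-0.001,0,0,0,120]]]'
```

```text
clock: 8.08
eef_pos: [0.4823, 0.0596, -0.0162]
tool_rot: [-0.049, 0.999, 0.0, 0.001]
ft_force: [-2.5, -0.1, 12.5]
grip_width: 0.0453
clock: 8.42
eef_pos: [0.4824, 0.0596, -0.0165]
tool_rot: [-0.049, 0.999, 0.001, 0.001]
ft_force: [-5.6, -0.2, 18.4]
grip_width: 0.0452
```

The bar is on its stop (force jumps at z -16 mm). Backing off slightly and pushing along station +x.

```bash
python3 -m jog '[[[0.002,0,0.0008,0,0,0,120],[0.006,0.0006,0.0008,0,0,0,120],[0.01,0.001,0.0008,0,0,0,120],[0.014,0.0014,0.0008,0,0,0,120],[0.018,0.0018,0.0008,0,0,0,120],[0.018,0.0018,0.0008,0,0,0,120],[0.018,0.0018,0.0008,0,0,0,120]]]'
python3 -m jog '[[[0.003,0.0003,0,0,0,0,120],[0.006,0.0006,0,0,0,0,120],[0.009,0.0009,0,0,0,0,120],[0.012,0.0012,0,0,0,0,120],[0.015,0.0015,0,0,0,0,120],[0.018,0.0018,0,0,0,0,120],[0.021,0.002,0,0,0,0,120],[0.024,0.0023,0,0,0,0,120],[0.024,0.0023,0,0,0,0,120],[0.024,0.0023,0,0,0,0,120]]]'
python3 - <<'E'
from h import *
o=bot.get_obs();print(o["eef_pos"],w2s(o["eef_pos"]),o["ft_force"])
s=bot.camera("side")
cv2.imwrite("pics/c7.png",cv2.resize(s[190:310,215:350],None,fx=4.4,fy=4.4,interpolation=2))
E
```

```text
clock: 9.0
eef_pos: [0.4995, 0.0611, -0.0163]
tool_rot: [-0.049, 0.999, 0.0, -0.0]
ft_force: [-4.9, -0.6, 16.0]
grip_width: 0.045
clock: 9.83
eef_pos: [0.523, 0.0634, -0.0162]
tool_rot: [-0.049, 0.999, 0.0, -0.0]
ft_force: [-5.5, -0.3, 16.2]
grip_width: 0.0449
[ 0.52302196  0.06337342 -0.0162299 ] [-0.06124547  0.02990938] [-5.48583241 -0.33944955 16.15014757]
```

View pics/c7.png

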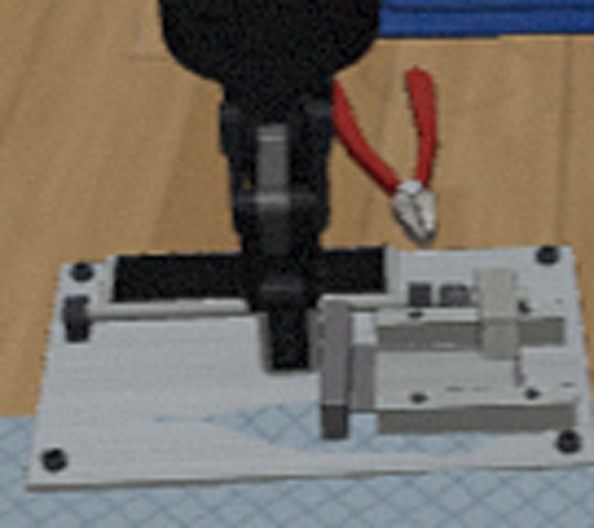

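The holder is moving under the lifted jaw and the crossbar is about 11 mm from the rail ends. Continuing until it seats.

```bash
python3 -m jog '[[[0.002,0.0002,0,0,0,0,120],[0.004,0.0004,0,0,0,0,120],[0.006,0.0006,0,0,0,0,120],[0.008,0.0008,0,0,0,0,120],[0.009,0.0009,0,0,0,0,120],[0.009,0.0009,0,0,0,0,120]]]'
python3 -m jog '[[[0.001,0.0001,0,0,0,0,120],[0.002,0.0002,0,0,0,0,120],[0.003,0.0003,0,0,0,0,120],[0.003,0.0003,0,0,0,0,120]]]'
```

```text
clock: 10.38
eef_pos: [0.5317, 0.0642, -0.0162]
tool_rot: [-0.049, 0.999, 0.0, -0.001]
ft_force: [-5.9, -0.9, 17.1]
grip_width: 0.0457
clock: 10.72
eef_pos: [0.5322, 0.0642, -0.0163]
tool_rot: [-0.049, 0.999, 0.0, -0.003]
ft_force: [-11.7, -0.9, 22.7]
grip_width: 0.0453
```

```bash
python3 -m jog '[[[0.001,0.0001,0,0,0,0,120],[0.002,0.0002,0,0,0,0,120],[0.002,0.0002,0,0,0,0,120],[0.002,0.0002,0,0,0,0,120]]]'
python3 - <<'E'
from h import *
o=bot.get_obs();print(o["eef_pos"],w2s(o["eef_pos"]),o["ft_force"])
s=bot.camera("side")
cv2.imwrite("pics/c8.png",cv2.resize(s[220:310,255:355],None,fx=5.8,fy=5.8,interpolation=2))
E
```

```text
clock: 11.05
eef_pos: [0.5321, 0.0642, -0.0163]
tool_rot: [-0.049, 0.999, 0.0, -0.005]
ft_force: [-15.9, -1.7, 25.7]
grip_width: 0.0451
[ 0.53210815  0.06419777 -0.01633149] [-0.05212222  0.02984075] [-15.87981813  -1.68530488  25.69434324]
```

View pics/c8.png

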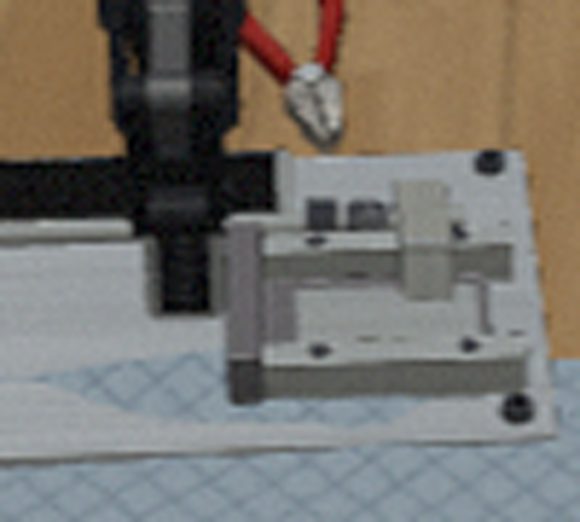

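The crossbar sits flush against both rail ends and the finger has stalled at station x -52 with the x force up to 16 N. Now I'll back the finger off the holder with the bar still down, then lift straight up.

```bash
python3 -m jog '[[[-0.003,-0.0003,0,0,0,0,120],[-0.006,-0.0006,0,0,0,0,120],[-0.009,-0.0009,0,0,0,0,120],[-0.011,-0.0011,0,0,0,0,120],[-0.011,-0.0011,0,0,0,0,120]]]'
python3 -m jog '[[[0,0,0.002,0,0,0,120],[0,0,0.005,0,0,0,120],[0,0,0.008,0,0,0,120],[0,0,0.011,0,0,0,120],[0,0,0.02,0,0,0,120],[0,0,0.04,0,0,0,120],[0,0,0.07,0,0,0,120],[0,0,0.1,0,0,0,120],[0,0,0.13,0,0,0,120],[0,0,0.13,0,0,0,120]]]'
python3 - <<'E'
from h import *
o=bot.get_obs();print(o["eef_pos"],o["ft_force"])
s=bot.camera("side")
cv2.imwrite("pics/c9.png",cv2.resize(s[190:310,215:350],None,fx=4.4,fy=4.4,interpolation=2))
E
```

```text
clock: 11.52
eef_pos: [0.5299, 0.0638, -0.0158]
tool_rot: [-0.049, 0.999, 0.0, 0.003]
ft_force: [2.3, 0.2, 7.5]
grip_width: 0.0453
clock: 12.35
eef_pos: [0.5308, 0.064, 0.119]
tool_rot: [-0.049, 0.999, 0.0, 0.005]
ft_force: [0.7, -0.0, 0.8]
grip_width: 0.0454
[0.53079985 0.06399075 0.11900105] [ 0.74768558 -0.0484081   0.75338158]
```

View pics/c9.png

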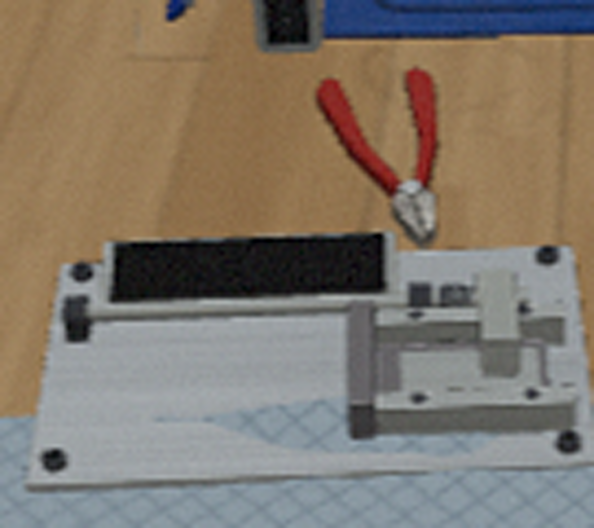

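The crossbar is against both rail ends, the jaw is down on the holder's plate, and the bar has sprung partly back. The arm is clear, so I'm handing in.

```bash
python3 -m jog '[[[0,0,0,0,0,0,120],[0,0,0,0,0,0,120],[0,0,0,0,0,0,120]]]'; python3 -c "
from workcell import bot
print(bot.job_done())"
```

```text
clock: 12.65
eef_pos: [0.5254, 0.0634, 0.1108]
tool_rot: [-0.049, 0.999, -0.0, -0.002]
ft_force: [-0.0, -0.5, 0.6]
grip_width: 0.0451
the job is handed in; nothing more can be done
None
```

The job is done and handed in at about 12.7 s on the robot's clock; no verdict was reported. I held the press bar down on its stop with one fingertip. With the other I pushed the holder about 33 mm under the lifted jaw until it seated against the rail ends. Then I backed off the holder and let the bar go.

**Seating:** While pushing, the finger stalled at station x ≈ -52 mm, where -51 was expected for home, and the x force rose from about 6 to 16 N.

**Last picture:** The crossbar is flush on both rail ends, the jaw rests on the holder's plate and the arm is clear with about zero force. The cutter looks unmoved. The ring and block were not in that picture, but the arm never came near them. I could not read the clip angle directly; I judged it only from the picture.

**What disagreed:** The reported TCP height put the fingertips about 3 cm lower than the side camera and the contact with the bar showed. I found the bar by feeling down in small steps instead of trusting that number.

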